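Hold the filter cap at its vent mark

ROBOT

A 6-joint arm with a two-finger parallel gripper is mounted at the origin on a cart in front of the work surface, level with it; the furniture and walls round the work are solid. World frame = base frame: x ahead of the robot, y to its left, z up, the work surface at z = 0. Lengths are in m, angles in rad, forces in N, time in s.
With the tool pointing down it reaches from about 0.35 to 0.85 m from the base axis. Payload 8.1 kg.
Tool frame: the origin (TCP) lies on the centre line of the jaws, within the pads' length; the fingertips stand 17 mm ahead of it and the grasp point (between the pads) lies 2 mm behind it; z points along the fingers, y is the line along which they close (so a half turn about z gives the same grasp; the last joint's range is limited). The gripper opens to 93 mm and grips with 3 to 60 N. Pads are 15 mm wide; open, the fingers measure 128 mm over their backs; the gripper's body (75 mm by 188 mm) begins 65 mm behind the grasp point.
Start: joints at [1.053, 0.13, 1.488, -0, 1.523, -0.085], TCP at [0.252, 0.545, 0.236] pointing down, gripper open.
Joint ranges: [-2.96, 2.96], [-0.89, 2.26], [0.02, 2.5], [-1.34, 4.48], [0, 2.73], [-2.66, 2.66]. Speed limits (rad/s): [2.39, 2.39, 2.79, 3.14, 3.14, 3.14].

INTERFACE

Orientations are given as a rotation vector (axis times angle).
In Python, from plant import robot, optics, close_job, models gives the robot as it stands.
- The arm moves only by the shell command python3 -m inch 'ROWS' [OPENING] [FORCE]. ROWS is a JSON object of lists of equal length, an entry for each row: "travel": the shift along the tool's x, y, z in m, a list of three; "spin": the turn about the tool's z in rad. In form: {"travel": [[x, y, z], ...], "spin": [spin, ...]}. A call has 1 to 10 rows; each row is the pose to reach, as a shift and turn from the pose commanded when the call began, along the tool's axes at that moment; what a row does not reach only later rows make up. A row lasts 1/12 s, in which the tool goes at most 41.7 mm and 7.16 degrees, less where a joint would pass 70% of its speed; a pose out of reach is approached as far as the arm can. A call with a gripper value outside its range is refused whole. OPENING is the closure, from 0 (fully open) to 1 (shut), set as the call begins (- or left out, the last holds). The fingers move at their own pace and stop on an object; FORCE is the grip in N (left out, the last holds). Time passes only in rows, so rows that repeat a pose let the fingers close. It gives the time, the measured TCP pose, the force, the opening and the grip force at its end, in the units of the state.
- robot.read_state(): the state, without advancing time (a new reading comes with each control period).
- optics.read_camera(name): name is "side" or "top" or "wrist"; returns (picture, depth): 480x640x3 uint8, red, green, blue; 480x640 float32, m along the optical axis (not along the pixel's ray), 0 where there is no reading.
- optics.camera_info(name): a dict with "camera_matrix" (3x3 intrinsics, pixels), "view" (4x4, takes a point from world to camera coordinates). Camera axes: x right, y down, z forward; pixel columns grow to the right and rows downward; lengths in m; the calibration is good to about 2 mm. The wrist camera is an equidistant fisheye: a pixel r from the principal point sees the ray r / f radians off the axis. A picture is of the moment at which its call begins: read the wrist's pose just before it. camera_info takes no time and is no camera call; for the wrist camera it gives the pose at the moment of the call.
- close_job(): hands the job in; it is judged then, once.
Trained networks look in the newest picture that a camera, given by its name, has taken for a name from the list of things; names that differ only in an ending like _2 or _b are one class to them, and where a whole thing is asked for, a point or a joint stands for the part that bears it (a point fixed in the world has none). Each returns a list of dicts, best first, with "p" (0 to 1); they miss things now and then, are a little off and sometimes report something else, mostly with a low value. They report only what shows in the picture. A call takes as long as a camera call. They do not tell look-alikes from the thing itself.
- models.look_for(camera, name): "centre" ([x, y, z] in m, in world coordinates, good to about 4 mm: the middle of the surface that is visible of it).
- models.masks_of(camera, name): "region" (480x640 bool, what is visible of it).
The state is a dict: "t": time; "q": joint angles; "dq": joint speeds; "joint_torque": joint torques, N m; "tool_pos": TCP position; "orientation": TCP orientation; "force": force on the tool from outside, world axes, zero at the start; "wrist_torque": the same for the moment, N m; "opening": finger opening in m; "gripper_force": force on a finger pad.
Only numpy, scipy, OpenCV 4.12 (cv2) and the standard library are available. Lean on these libraries where they do the work, as an engineer would, in place of code of your own. Each camera call takes 0.05 s, during which the arm holds its last target. There are 200 camera calls.

TASK

Pick up the grey bayonet cap by its bar and put it on the blue water-filter housing with its white pointers at the black open marks, fully home on the collar. Then turn it clockwise against its spring, but only halfway, to the green vent marks, never on to the red lock marks, and finish while still gripping it there, so that the housing can vent: let go and it springs back. Leave the other things on the bench alone.

Things in the scene. Friction and masses are not known exactly. Their poses are not given: they have to be found in the camera images.
- cap: loose grey bayonet cap, 0.15 kg, upright on the bench. Origin: centre of its underside; z up, x along its grip bar; same after a half turn. Flange 88 mm across, 14 to 20 mm above the origin; bar 62 (x) by 14 (y) mm, 20 to 51 mm above it. White pointer lines along the bar's top and on the flange at x and -x. Seated, its origin is 76 mm above the housing's, the flange resting on the collar.
- cap_grip (a point): where to take the bar, fingers closing across it (the cap's y): 42 mm above the cap's origin
- cap_lug (a point): end of one lug, 40 mm from the cap's axis along x, 3 mm above the origin; the other is at -x. Below the flange is a plug 62 mm across, 14 mm deep; the lugs, 14 mm wide and 6 mm high, stick out at its foot right below the bar's ends.
- housing: fixed blue round filter housing, white collar 110 mm across, on a 116 mm square steel foot; brass pipe stubs at y and -y reach 68 mm from the axis, 34 mm up. Origin: centre of the underside, on the bench; z up; collar top 90 mm above it. Marks on the collar, one of each colour on either side: black (open) at x and -x, green (vent) 45 degrees clockwise of black, red (lock) 90 degrees clockwise.
- open_line (a point): centre of the collar's top face; x points through the black open marks. Mouth 67 mm across with lug notches 19 mm wide at x and -x, reaching 43 mm from the axis; the lip is 6 mm thick. The cap drops in only with its x along this x, either way round (play 0.06 rad), then turns clockwise from above only; a wall stops it the other way.
- vent_line (a point): same point; x points through the green vent marks (45 degrees clockwise, from above, of the open line). The cap's x must lie along it, either way round
- lock_line (a point): same point; x points through the red lock marks (90 degrees clockwise of the open line)
- vent_ring (a joint): orange sprung ring inside the collar, pushed round clockwise by the lugs, rad: 0 at rest with the notches free, about 0.07 less than the cap's turn from the open marks; stop at 1.45. The spring needs 0.04 N m to start and 0.18 N m at the vent marks, and turns the cap most of the way back when let go.
- masking_tape: bystander: roll of masking tape lying flat, 101 mm across, 24 mm high; origin under its centre
- filler_tub: bystander: small white lidded tub, 66 mm across, 41 mm high; origin under its centre
- tape_measure: bystander: yellow tape measure, 65x68x35 mm; origin under its centre
- screwdriver: bystander: flat screwdriver with red handle, 28x214x29 mm, along its y; origin under its centre
- pliers: bystander: blue-handled pliers lying flat, 54x173x13 mm, along its y; origin under its centre
There are look-alikes about, which are no part of the job. What is shaped like the cap but purple is not meant.

How it is judged:
By the outcome, as a careful person would: the job done as asked, in the order asked, and still so for the second after the job is handed in, while the arm keeps its last pose, push and grip.
It also fails if it takes over 45 s, if anything falls off the work surface, if the arm or the gripper's body presses on something with over 40 N, if the wrist force passes 120 N, or if a joint passes its speed limit or range.

## Working session

There is one attempt and no reset: what is moved stays moved. The work goes in short steps, Python scripts to look and compute and a shell command to move; the robot and the scene stay as the last step left them, time stands still between calls to the robot, and variables do not carry over. Pictures are saved under pics/ and viewed, at most 10 in all, crops included, and the job is handed in when it is done.

```bash
mkdir -p pics; ls
cat > h.py <<'E'
import numpy as np, cv2
from plant import robot, optics, models
def save(cam,name):
    p,d=optics.read_camera(cam); cv2.imwrite('pics/'+name,p[:,:,::-1]); np.save('pics/'+cam+'_d.npy',d); np.save('pics/'+cam+'_p.npy',p); return p,d
def world(cam,uv,depth):
    i=optics.camera_info(cam);K=np.array(i['camera_matrix']);V=np.array(i['view'])
    uv=np.atleast_2d(uv).astype(float);depth=np.atleast_1d(depth)
    c=np.c_[(uv[:,0]-K[0,2])/K[0,0]*depth,(uv[:,1]-K[1,2])/K[1,1]*depth,depth]
    return (c-V[:3,3])@V[:3,:3]
def pix(cam,P):
    i=optics.camera_info(cam);K=np.array(i['camera_matrix']);V=np.array(i['view'])
    c=np.atleast_2d(P)@V[:3,:3].T+V[:3,3]
    return c[:,:2]/c[:,2:]*[K[0,0],K[1,1]]+K[:2,2]
E
python3 - <<'E'
from h import *
np.set_printoptions(precision=3,suppress=True)
print(robot.read_state())
for c in ['top','side']:
    p,d=save(c,c+'1.png')
    for n in ['cap','housing']:
        for r in models.look_for(c,n): print(c,n,r['p'],np.array(r['centre']),pix(c,r['centre']))
E
```

```text
pics
{'t': 0.0, 'q': array([ 1.053,  0.131,  1.489,  0.   ,  1.523, -0.085]), 'dq': array([-0.001,  0.   , -0.002,  0.001,  0.001, -0.   ]), 'joint_torque': array([ -0.001, -55.982, -49.177,   0.077,   0.035,  -0.   ]), 'tool_pos': array([0.251, 0.544, 0.235]), 'orientation': array([-0.674, -3.068,  0.003]), 'force': array([0.103, 0.484, 0.505]), 'wrist_torque': array([-0.031, -0.004, -0.042]), 'gripper_force': 0.0, 'opening': 0.09304232101906011}
top cap 0.74 [ 0.52  -0.035  0.021] [[368.254 269.971]]
top cap 0.61 [ 0.369 -0.273  0.022] [[438.69 359.65]]
top cap 0.6 [0.633 0.08  0.023] [[342.062 216.466]]
top housing 0.78 [0.573 0.234 0.069] [[279.108 208.967]]
top housing 0.65 [ 0.522 -0.043  0.018] [[371.302 270.635]]
side cap 0.69 [0.551 0.259 0.066] [[297.65  289.156]]
side cap 0.6 [ 0.373 -0.266  0.017] [[407.176 169.477]]
side cap 0.57 [ 0.521 -0.034  0.02 ] [[341.206 214.293]]
side housing 0.79 [0.547 0.262 0.067] [[298.706 290.477]]
```

View pics/top1.png

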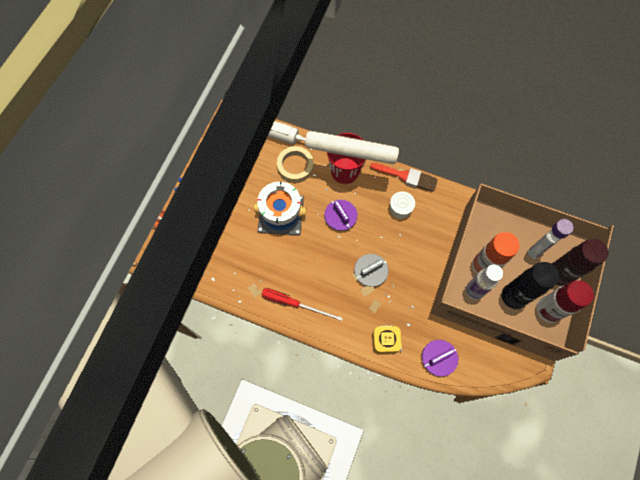

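The top view shows three cap-shaped things: grey at (371,270), purple at (341,215) and purple at (440,358). I choose the grey one. The housing is at (280,205). Next is a close crop, plus a check on how high the dark beam is.

Run:
```python
from h import *
np.set_printoptions(precision=3,suppress=True)
p=np.load('pics/top_p.npy')[:,:,::-1];d=np.load('pics/top_d.npy')
a=cv2.resize(p[165:245,240:320],(400,400),interpolation=cv2.INTER_CUBIC)
b=cv2.resize(p[230:310,331:411],(400,400),interpolation=cv2.INTER_CUBIC)
cv2.imwrite('pics/crop1.png',np.hstack([a,b]))
for uv in [(230,150),(300,60),(150,300),(100,400),(270,130),(500,300),(480,190)]:
    print(uv,d[uv[1],uv[0]],world('top',uv,d[uv[1],uv[0]]))
i=optics.camera_info('top');V=np.array(i['view']);print('cam',-V[:3,:3].T@V[:3,3], i['camera_matrix'])
```

```text
(230, 150) 0.10131419 [[ 0.134 -0.02   1.282]]
(300, 60) 0.1152343 [[ 0.162 -0.022  1.276]]
(150, 300) 0.08998888 [[ 0.103 -0.02   1.283]]
(100, 400) 0.08328436 [[ 0.086 -0.021  1.285]]
(270, 130) 0.112207234 [[ 0.145 -0.022  1.274]]
(500, 300) 1.351894 [[ 0.558 -0.366  0.053]]
(480, 190) 1.394872 [[ 0.8   -0.229  0.106]]
cam [ 0.093 -0.053  1.372] [[545.03    0.    318.106]
 [  0.    545.03  240.25 ]
 [  0.      0.      1.   ]]
```

View pics/crop1.png

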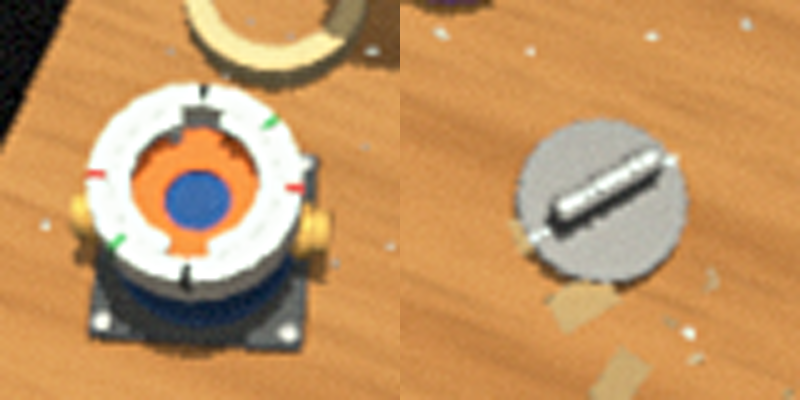

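View pics/side1.png

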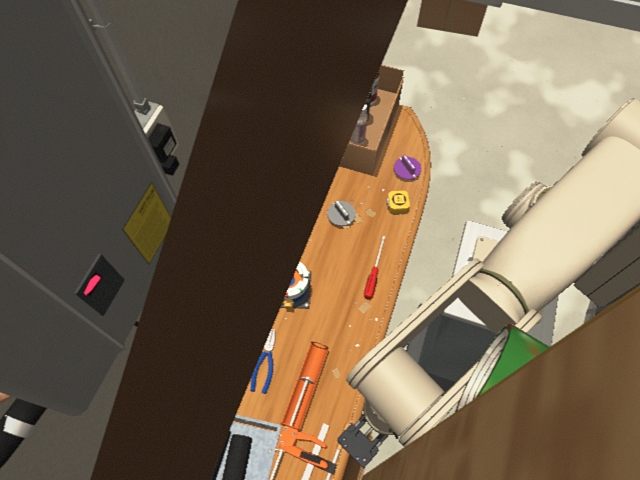

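The crop shows the grey cap with white pointers at about (358,278) and (385,262). The housing has black marks at (280.5,183.5) and (277,219.5), with green at (294,189.5) and (263,213). The side view confirms the grey cap at (341,213). Pliers lie at (262,360).

```bash
cat >> h.py <<'E'
def plane(cam,uv,z):
    a=world(cam,uv,np.full(len(np.atleast_2d(uv)),1.));V=np.array(optics.camera_info(cam)['view']);o=-V[:3,:3].T@V[:3,3]
    r=a-o; return o+r*((z-o[2])/r[:,2:])
E
python3 - <<'E'
from h import *
np.set_printoptions(precision=4,suppress=True)
f=lambda L,u0,v0:[(u0-.4+x/5,v0-.4+y/5) for x,y in L]
H=plane('top',f([(203.5,92),(185,275),(270,122),(116,241),(96,174),(294,188)],240,165),.09)
for a,b in [(0,1),(2,3),(4,5)]:
    print('housing',(H[a]+H[b])/2,np.linalg.norm(H[a]-H[b]),np.degrees(np.arctan2(*(H[a]-H[b])[[1,0]])))
E1=plane('top',f([(95-8,184),(302,184),(203,84),(190,282)],240,165),.09);print(E1)
C=plane('top',f([(135,238),(272,160)],331,230),.02);print('cap',C.mean(0),np.degrees(np.arctan2(*(C[1]-C[0])[[1,0]])),np.linalg.norm(C[0]-C[1]))
p=np.load('pics/top_p.npy')
m=models.masks_of('top','cap')
for r in m:
    v,u=np.nonzero(r['region'])
    if np.hypot(u.mean()-371,v.mean()-270)<15:
        e=cv2.minEnclosingCircle(plane('top',np.c_[u,v],.02)[:,:2].astype(np.float32));print(r['p'],e)
d=np.load('pics/top_d.npy');
print(world('top',(371,270),d[270,371]),world('top',(371,283),d[283,371]))
s=robot.read_state();from scipy.spatial.transform import Rotation as R
print(R.from_rotvec(s['orientation']).as_matrix())
E
```

```text
housing [0.5851 0.2401 0.09  ] 0.10248080524645967 17.822008551105665
housing [0.5857 0.2407 0.09  ] 0.10211786892475211 -27.420614770045788
housing [0.586  0.2401 0.09  ] 0.10187328030347771 107.5437366444367
[[0.5638 0.2907 0.09  ]
 [0.6049 0.1886 0.09  ]
 [0.638  0.2578 0.09  ]
 [0.5338 0.2205 0.09  ]]
cap [ 0.5246 -0.0424  0.02  ] -37.98840200028233 0.08378434854711155
0.84 ((0.5240087509155273, -0.04308242350816727), 0.04480448737740517)
[[ 0.5132 -0.0423  0.0497]] [[ 0.488  -0.0539  0.0264]]
[[-0.9078  0.4194 -0.0002]
 [ 0.4194  0.9078 -0.0004]
 [ 0.0001 -0.0005 -1.    ]]
```

```bash
python3 -m inch '{"travel":[[-0.03,-0.025,0],[-0.06,-0.05,0],[-0.09,-0.075,0],[-0.12,-0.1,0],[-0.15,-0.125,0],[-0.18,-0.15,0],[-0.21,-0.175,0],[-0.24,-0.2,0],[-0.27,-0.225,0],[-0.3,-0.25,0]],"spin":[0,0,0,0,0,0,0,0,0,0]}' 0 && python3 -m inch '{"travel":[[-0.03,-0.025,0],[-0.06,-0.052,0],[-0.09,-0.08,0],[-0.12,-0.108,0],[-0.15,-0.136,0.01],[-0.18,-0.16,0.02],[-0.194,-0.168,0.05],[-0.194,-0.168,0.08],[-0.194,-0.168,0.08],[-0.194,-0.168,0.08]],"spin":[0,0.05,0.1,0.15,0.2,0.23,0.23,0.23,0.23,0.23]}'
python3 - <<'E'
from h import *
np.set_printoptions(precision=4,suppress=True)
s=robot.read_state();print(s['t'],s['tool_pos'],s['q'])
from scipy.spatial.transform import Rotation as R
print(R.from_rotvec(s['orientation']).as_matrix())
i=optics.camera_info('wrist');print(i)
save('wrist','w1.png')
for r in models.look_for('wrist','cap'): print(r)
E
```

```text
t: 1.18
tool_pos: [0.4196, 0.1902, 0.236]
orientation: [0.674, 3.068, 0.001]
force: [1.5, 1.0, 0.4]
opening: 0.0928
gripper_force: 0.0
t: 2.02
tool_pos: [0.523, -0.0418, 0.154]
orientation: [-1.021, -2.966, 0.001]
force: [0.4, -0.4, 0.2]
opening: 0.093
gripper_force: 0.0
2.0167 [ 0.523  -0.0418  0.154 ] [-0.1775 -0.0146  1.7899  0.0002  1.3712 -1.085 ]
[[-0.7879  0.6157 -0.0048]
 [ 0.6157  0.7879  0.001 ]
 [ 0.0044 -0.0021 -1.    ]]
{'camera_matrix': array([[371.6483,   0.    , 313.1074],
       [  0.    , 371.6483, 241.5853],
       [  0.    ,   0.    ,   1.    ]]), 'view': array([[ 0.6161,  0.7876, -0.002 , -0.2892],
       [ 0.7621, -0.5955,  0.2542, -0.4329],
       [ 0.199 , -0.1582, -0.9671,  0.2006],
       [ 0.    ,  0.    ,  0.    ,  1.    ]])}
{'centre': [0.5196, -0.0419, 0.0176], 'p': 0.79}
{'centre': [0.3748, -0.2604, 0.0193], 'p': 0.7}
{'centre': [0.6284, 0.0836, 0.0202], 'p': 0.65}
```

View pics/w1.png

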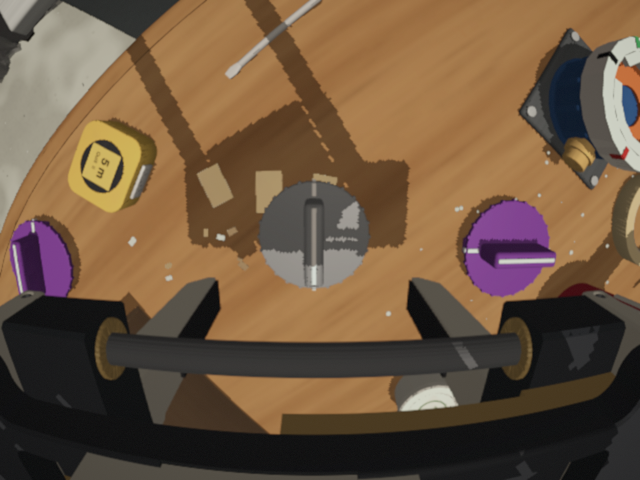

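The wrist view shows the grey cap centred at (314,235). Its bar runs nearly vertical, along the tool's x, with the flange pointer at (315,183–197) and the near end at about (314,287). Purple caps at (505,248) and (40,258).

```bash
cat >> h.py <<'E'
def wplane(uv,z,info):
    K=np.array(info['camera_matrix']);V=np.array(info['view']);D=(np.atleast_2d(uv)-K[:2,2])/K[0,0]
    t=np.linalg.norm(D,axis=1,keepdims=True);r=np.c_[np.sin(t)*D/np.maximum(t,1e-9),np.cos(t)]@V[:3,:3];o=-V[:3,:3].T@V[:3,3]
    return o+r*((z-o[2])/r[:,2:])
E
python3 - <<'E'
from h import *
np.set_printoptions(precision=4,suppress=True)
i=optics.camera_info('wrist')
h=lambda a:np.degrees(np.arctan2(*(a[1]-a[0])[[1,0]]))
C=wplane([(315,183),(314,287)],.02,i);print(C,C.mean(0),h(C),np.linalg.norm(C[0]-C[1]))
B=wplane([(313.3,203),(314,283)],.051,i);print(B,B.mean(0),h(B),np.linalg.norm(B[0]-B[1]))
for r in models.masks_of('wrist','cap'):
    v,u=np.nonzero(r['region'])
    if np.hypot(u.mean()-314,v.mean()-237)<20:
        print(u.min(),u.max(),v.min(),v.max());e=cv2.minEnclosingCircle(wplane(np.c_[u,v],.02,i)[:,:2].astype(np.float32));print(e)
E
```

```text
[[ 0.4944 -0.0151  0.02  ]
 [ 0.5617 -0.0685  0.02  ]] [ 0.528  -0.0418  0.02  ] -38.4406971087819 0.08585245977747764
[[ 0.502  -0.0228  0.051 ]
 [ 0.5492 -0.0589  0.051 ]] [ 0.5256 -0.0409  0.051 ] -37.45431757095207 0.05937951672018485
257 370 179 289
((0.5274032354354858, -0.04226720705628395), 0.04583895578980446)
```

```bash
python3 -m inch '{"travel":[[-0.003,0.002,0.03],[-0.003,0.002,0.06],[-0.003,0.002,0.085],[-0.003,0.002,0.1],[-0.003,0.002,0.108],[-0.003,0.002,0.112],[-0.003,0.002,0.112],[-0.003,0.002,0.112]],"spin":[0,0,0,0,0,0,0,0]}' 0 && python3 -m inch '{"travel":[[0,0,0],[0,0,0],[0,0,0],[0,0,0],[0,0,0],[0,0,0],[0,0,0],[0,0,0],[0,0,0],[0,0,0]],"spin":[0,0,0,0,0,0,0,0,0,0]}' 1 40
```

```text
t: 2.83
tool_pos: [0.5297, -0.0422, 0.0455]
orientation: [1.021, 2.968, 0.001]
force: [1.0, -0.7, -0.2]
opening: 0.093
gripper_force: 0.0
t: 3.67
tool_pos: [0.5283, -0.0422, 0.0436]
orientation: [-1.022, -2.971, 0.0]
force: [-0.4, -0.0, -0.8]
opening: 0.0305
gripper_force: 0.0
```

```bash
python3 -m inch '{"travel":[[0,0,0.002],[0,0,0.002],[0,0,0.002],[0,0,0.002],[0,0,0.002],[0,0,0.002],[0,0,0.002],[0,0,0.002]],"spin":[0,0,0,0,0,0,0,0]}' 1 40
```

```text
t: 4.33
tool_pos: [0.5283, -0.0422, 0.0416]
orientation: [-1.022, -2.971, 0.0]
force: [0.1, 1.1, -1.5]
opening: 0.0138
gripper_force: 40.0
```

```bash
python3 -m inch '{"travel":[[0,0,-0.02],[0,0,-0.05],[0,0,-0.08],[0,0,-0.11],[0,0,-0.14],[0,0,-0.15],[0,0,-0.15],[0,0,-0.15],[0,0,-0.15]],"spin":[0,0,0,0,0,0,0,0,0]}'
python3 - <<'E'
from h import *
np.set_printoptions(precision=4,suppress=True)
s=robot.read_state();print(s['tool_pos'],s['orientation'],s['q'])
i=optics.camera_info('wrist')
p,d=save('wrist','w2.png')
z=s['tool_pos'][2]-.0416+.02
for r in models.masks_of('wrist','cap'):
    v,u=np.nonzero(r['region']);print(r['p'],u.mean(),v.mean(),u.min(),u.max(),v.min(),v.max())
a=p[100:400,113:513,::-1];cv2.imwrite('pics/w2c.png',cv2.resize(a,(800,600),interpolation=cv2.INTER_CUBIC))
E
```

```text
t: 5.08
tool_pos: [0.5272, -0.042, 0.1892]
orientation: [-1.021, -2.968, 0.001]
force: [0.4, -0.4, -1.6]
opening: 0.014
gripper_force: 40.0
[ 0.5272 -0.042   0.1892] [-1.0211 -2.9676  0.0008] [-0.1765 -0.0327  1.7418 -0.      1.4358 -1.0845]
0.98 57.82224559558244 249.60715224822508 28 89 209 288
0.61 488.3085553997195 234.51823281907434 447 532 189 279
```

View pics/w2c.png

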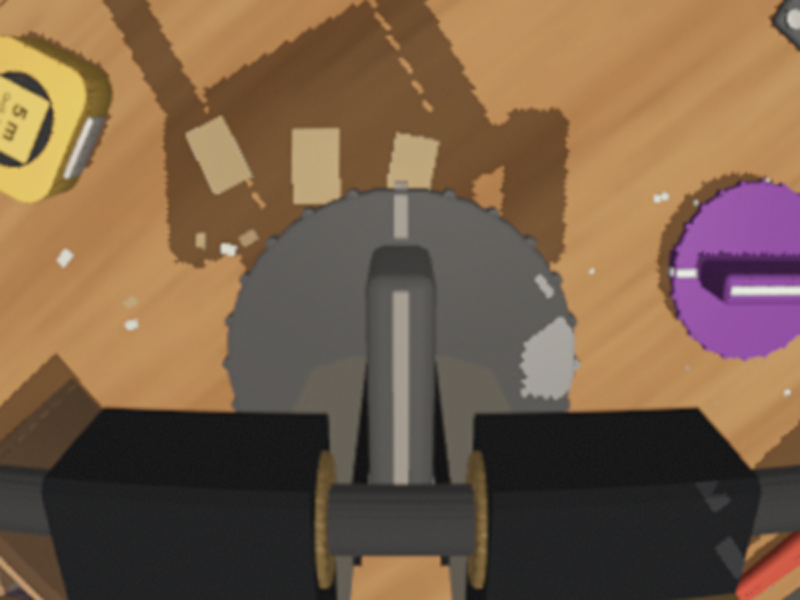

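The cap is gripped by its bar, with the pointer line straight at crop column 401. The flange edge reaches (401,187) at the top and columns 227 and 577 at the sides. Now I measure where it sits in the hand.

Run:
```python
from h import *
from scipy.spatial.transform import Rotation as R
np.set_printoptions(precision=4,suppress=True)
s=robot.read_state();i=optics.camera_info('wrist');M=R.from_rotvec(s['orientation']).as_matrix()
t=lambda uv,dz:(wplane([(113+x/2-.25,100+y/2-.25) for x,y in uv],s['tool_pos'][2]+dz,i)-s['tool_pos'])@M
print(t([(401,187),(401,240),(227,345),(577,345)],-.0216));print(t([(401,291),(401,480)],.0094))
print('housing axes heading', np.degrees(np.arctan2(M[1,0],M[0,0])))
```

```text
[[ 0.0481  0.0002  0.0218]
 [ 0.0356  0.0002  0.0217]
 [ 0.0092 -0.043   0.0217]
 [ 0.0092  0.0439  0.0216]]
[[ 0.0318  0.0002 -0.0093]
 [-0.0103  0.0002 -0.0094]]
housing axes heading 142.02460402174603
```

```bash
python3 -m inch '{"travel":[[0.01,0.02,0],[0.025,0.05,0],[0.04,0.083,0],[0.057,0.117,0],[0.074,0.152,0],[0.091,0.187,0],[0.108,0.222,0],[0.12,0.248,0],[0.1266,0.2602,0],[0.1266,0.2602,0]],"spin":[-0.1,-0.22,-0.34,-0.46,-0.58,-0.7,-0.82,-0.92,-0.972,-0.972]}' && python3 -m inch '{"travel":[[0,0,0],[0,0,0],[0,0,0.015],[0,0,0.03],[0,0,0.03],[0,0,0.03]],"spin":[0,0,0,0,0,0]}'
python3 - <<'E'
from h import *
from scipy.spatial.transform import Rotation as R
np.set_printoptions(precision=4,suppress=True)
s=robot.read_state();M=R.from_rotvec(s['orientation']).as_matrix();print(s['tool_pos'],np.degrees(np.arctan2(M[1,0],M[0,0])),s['q'])
pt,_=save('top','t3.png');p,d=save('wrist','w3.png')
a=cv2.resize(p[60:340,163:463,::-1],(500,467),interpolation=cv2.INTER_CUBIC)
b=cv2.resize(pt[150:250,240:304,::-1],(299,467),interpolation=cv2.INTER_CUBIC)
cv2.imwrite('pics/c3.png',np.hstack([a,b]))
E
```

```text
t: 6.02
tool_pos: [0.5876, 0.2439, 0.1892]
orientation: [0.493, -3.1, -0.001]
force: [-1.0, -0.3, -2.0]
opening: 0.014
gripper_force: 40.0
t: 6.52
tool_pos: [0.5878, 0.2392, 0.1604]
orientation: [0.48, -3.102, 0.001]
force: [-0.0, -0.3, -0.8]
opening: 0.0135
gripper_force: 40.0
[0.5878 0.2392 0.1604] -162.41925562471982 [ 0.3058  0.2694  1.469  -0.0002  1.4062 -1.5718]
```

View pics/c3.png

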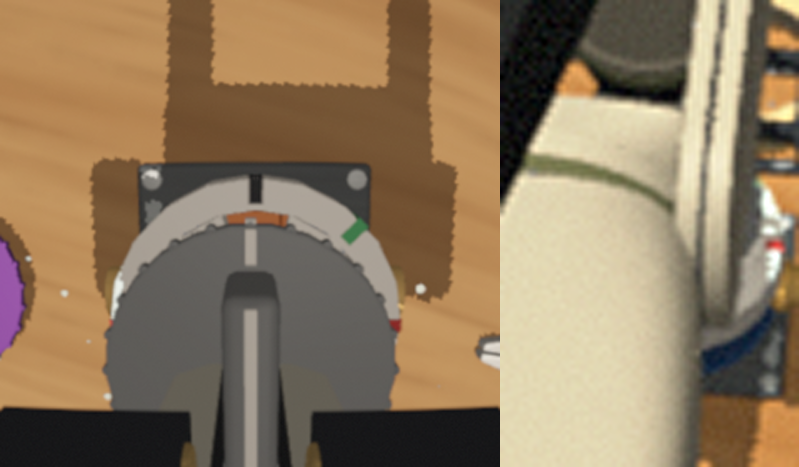

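The wrist view shows the cap over the collar. The black mark is at crop (255,178–202), green at (356,231) and the orange notch spans columns 225–288. The cap pointer is at column 250, so there is a small sideways offset. The top view is blocked by the arm.

Run:
```python
from h import *
from scipy.spatial.transform import Rotation as R
from scipy.optimize import least_squares
np.set_printoptions(precision=4,suppress=True)
s=robot.read_state();i=optics.camera_info('wrist');M=R.from_rotvec(s['orientation']).as_matrix()
W=lambda uv,z:(wplane([(163+x*.6-.2,60+y*.6-.2) for x,y in uv],z,i))
T=lambda P:(P-s['tool_pos'])@M
C=T(W([(255,177),(255,203),(250.5,222),(366,222),(343,240),(397,321),(227,216),(288,216)],.09));print(C)
print('cap',T(W([(250.5,221),(250.5,264),(106,365),(398,365)],s['tool_pos'][2]-.0216)))
P=W([(255,177),(255,203)],.09);print(P)
# collar edge fit r=55 using several edge points
E=T(W([(255,176),(200,187),(300,183),(160,222),(350,209),(130,257),(380,246)],.09))[:,:2]
print(least_squares(lambda c:np.hypot(*(E-c).T)-.055,[0,0]))
F=T(W([(250,221),(200,234),(302,233),(150,268),(350,265),(125,298),(376,298)],s['tool_pos'][2]-.0216))[:,:2]
print(least_squares(lambda c:np.hypot(*(F-c).T)-.044,[0,0]).x, np.hypot(*(F).T))
```

```text
[[ 0.058   0.001   0.0724]
 [ 0.0486  0.001   0.0725]
 [ 0.0418 -0.0006  0.0725]
 [ 0.0421  0.0414  0.0725]
 [ 0.0353  0.0331  0.0725]
 [ 0.0045  0.0551  0.0725]
 [ 0.044  -0.009   0.0725]
 [ 0.044   0.0129  0.0725]]
cap [[ 0.0487 -0.0006  0.0216]
 [ 0.0366 -0.0006  0.0216]
 [ 0.006  -0.0439  0.0216]
 [ 0.0059  0.0436  0.0216]]
[[0.5335 0.2234 0.09  ]
 [0.5424 0.2263 0.09  ]]
     message: `gtol` termination condition is satisfied.
     success: True
      status: 1
         fun: [ 7.912e-04  1.141e-03  2.294e-04 -1.562e-03 -9.329e-05
               -3.890e-04 -1.145e-03]
           x: [ 2.599e-03  2.724e-03]
        cost: 2.9463294710669155e-06
         jac: [[-9.995e-01  3.081e-02]
               [-9.247e-01  3.806e-01]
               ...
               [-4.862e-01  8.738e-01]
               [-5.693e-01 -8.222e-01]]
        grad: [-1.520e-10 -1.971e-11]
  optimality: 1.5202680694187398e-10
 active_mask: [ 0.000e+00  0.000e+00]
        nfev: 5
        njev: 5
[ 0.0033 -0.0005] [0.0487 0.0475 0.0474 0.0459 0.0456 0.0455 0.0445]
```

```bash
python3 -m inch '{"travel":[[0,0.001,0.006],[0,0.0023,0.014],[0,0.0023,0.02],[0,0.0023,0.024],[0,0.0023,0.024],[0,0.0023,0.024],[0,0.0023,0.024]],"spin":[0,-0.01,-0.01,-0.01,-0.01,-0.01,-0.01]}'
python3 - <<'E'
from h import *
from scipy.spatial.transform import Rotation as R
np.set_printoptions(precision=4,suppress=True)
s=robot.read_state();M=R.from_rotvec(s['orientation']).as_matrix();print(s['tool_pos'],np.degrees(np.arctan2(M[1,0],M[0,0])),M[2])
ps,_=save('side','s4.png');p,d=save('wrist','w4.png')
a=cv2.resize(p[60:340,163:463,::-1],(500,467),interpolation=cv2.INTER_CUBIC)
b=cv2.resize(ps[240:340,264:328,::-1],(299,467),interpolation=cv2.INTER_CUBIC)
cv2.imwrite('pics/c4.png',np.hstack([a,b]))
E
```

```text
t: 7.2
tool_pos: [0.588, 0.243, 0.1378]
orientation: [-0.499, 3.102, -0.0]
force: [0.5, 0.2, -1.1]
opening: 0.0138
gripper_force: 40.0
[0.588  0.243  0.1378] -161.7051198569047 [-0.0001 -0.0001 -1.    ]
```

View pics/c4.png

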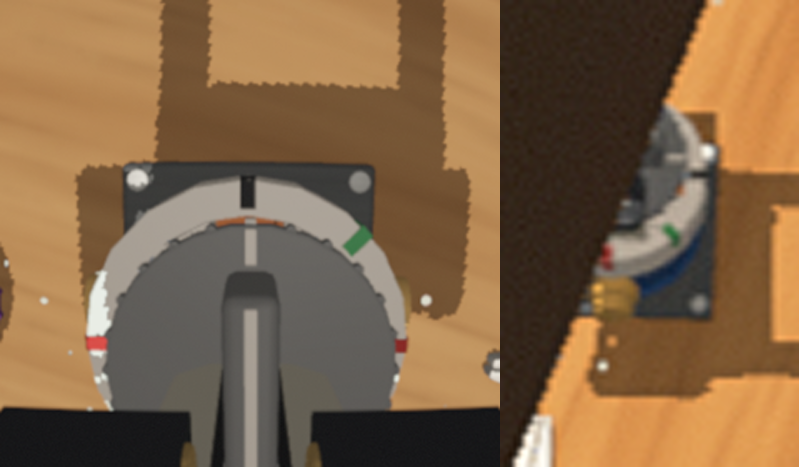

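The black mark is at crop (247.5,178–208) and the pointer at 250.5. The red marks are at (97,343) and (401,345), and green is at (357,241).

Run:
```python
from h import *
from scipy.spatial.transform import Rotation as R
from scipy.optimize import least_squares
np.set_printoptions(precision=4,suppress=True)
s=robot.read_state();i=optics.camera_info('wrist');M=R.from_rotvec(s['orientation']).as_matrix()
print(s['tool_pos'])
W=lambda uv,z:(wplane([(163+x*.6-.2,60+y*.6-.2) for x,y in uv],z,i))
T=lambda P:(P-s['tool_pos'])@M
print(T(W([(247.5,178),(247.5,208),(370,229),(345,253),(86,343),(107,343),(408,345),(395,345)],.09)))
E=T(W([(247.5,177),(200,186),(300,188),(155,217),(345,213),(120,260),(385,260)],.09))[:,:2]
print(least_squares(lambda c:np.hypot(*(E-c).T)-.055,[0,0]).x)
z=s['tool_pos'][2]-.0216
print('cap',T(W([(250.5,222),(250.5,264)],z)))
F=T(W([(250,222),(200,234),(302,234),(150,265),(350,265),(125,298),(378,298)],z))[:,:2]
print(least_squares(lambda c:np.hypot(*(F-c).T)-.044,[0,0]).x)
```

```text
[0.5883 0.2431 0.1381]
[[ 0.0591 -0.0015  0.048 ]
 [ 0.0495 -0.0015  0.0481]
 [ 0.043   0.0382  0.0481]
 [ 0.035   0.0302  0.0481]
 [ 0.0039 -0.0572  0.0481]
 [ 0.004  -0.0497  0.0481]
 [ 0.0032  0.0536  0.0481]
 [ 0.0032  0.0489  0.0481]]
[ 0.0027 -0.    ]
cap [[ 0.0485 -0.0006  0.0216]
 [ 0.0366 -0.0006  0.0216]]
[ 0.0033 -0.0005]
```

```bash
python3 -m inch '{"travel":[[0,-0.0006,0.003],[0,-0.0006,0.006],[0,-0.0006,0.008],[0,-0.0006,0.009],[0,-0.0006,0.01],[0,-0.0006,0.011],[0,-0.0006,0.011],[0,-0.0006,0.011]],"spin":[0,0,0,0,0,0,0,0]}'
```

```text
t: 7.97
tool_pos: [0.5881, 0.2424, 0.1266]
orientation: [0.499, -3.102, 0.0]
force: [0.5, 0.2, -0.8]
opening: 0.0139
gripper_force: 40.0
```

```bash
python3 -m inch '{"travel":[[0,0,0.002],[0,0,0.004],[0,0,0.006],[0,0,0.0075],[0,0,0.0085],[0,0,0.009],[0,0,0.009],[0,0,0.009]],"spin":[0,0,0,0,0,0,0,0]}'
```

```text
t: 8.63
tool_pos: [0.5882, 0.2424, 0.1176]
orientation: [-0.499, 3.102, -0.0]
force: [-0.1, 0.1, -0.9]
opening: 0.0139
gripper_force: 40.0
```

Force is nearly zero, so I nudge down until it touches the collar.

```bash
python3 -m inch '{"travel":[[0,0,0.0005],[0,0,0.001],[0,0,0.001],[0,0,0.001],[0,0,0.001]],"spin":[0,0,0,0,0]}'
```

```text
t: 9.05
tool_pos: [0.5883, 0.2425, 0.1173]
orientation: [-0.499, 3.101, 0.0]
force: [-2.9, -0.7, 5.8]
opening: 0.0137
gripper_force: 40.0
```

```bash
python3 -m inch '{"travel":[[0,-0.0002,0],[0,-0.0004,0],[0.0001,-0.0007,0],[0.0002,-0.001,0],[0.0003,-0.0013,0],[0.0004,-0.0015,0],[0.0005,-0.0017,0],[0.0005,-0.0017,0],[0.0005,-0.0017,0]],"spin":[0.05,0.12,0.2,0.29,0.38,0.46,0.52,0.52,0.52]}'
```

```text
t: 9.8
tool_pos: [0.5889, 0.2399, 0.1173]
orientation: [0.316, 3.124, -0.001]
force: [-0.4, -4.2, 5.8]
opening: 0.0134
gripper_force: 40.0
```

```bash
python3 -m inch '{"travel":[[0,-0.0003,0],[0,-0.0006,0],[0,-0.0009,0],[0,-0.0012,0],[0,-0.0012,0],[0,-0.0012,0]],"spin":[0.07,0.15,0.22,0.265,0.265,0.265]}'
python3 - <<'E'
from h import *
from scipy.spatial.transform import Rotation as R
s=robot.read_state();M=R.from_rotvec(s['orientation']).as_matrix();print(s['tool_pos'],np.degrees(np.arctan2(M[1,0],M[0,0])),s['wrist_torque'])
p,d=save('wrist','w5.png')
cv2.imwrite('pics/c5.png',cv2.resize(p[60:340,163:463,::-1],(640,597),interpolation=cv2.INTER_CUBIC))
E
```

```text
t: 10.3
tool_pos: [0.5883, 0.2386, 0.1173]
orientation: [0.725, 3.056, -0.002]
force: [-2.5, -4.6, 6.7]
opening: 0.0135
gripper_force: 40.0
[0.58834554 0.23862063 0.11730873] 153.29770874099825 [-0.86358661  0.42010719  0.21219646]
```

View pics/c5.png

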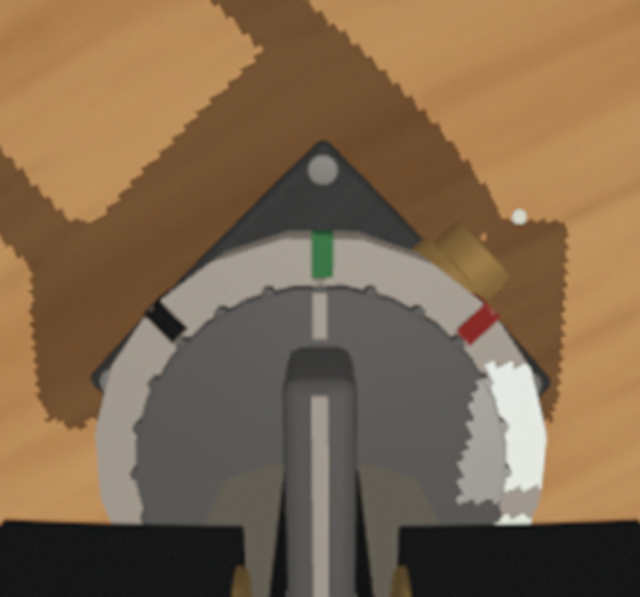

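The pointer is at crop (320,290–338) and the green mark at (322,235–278), so it is within a degree. Black is at (165,320) and red at (478,323). The wrist moment of 0.21 N m matches the spring at the vent marks. I'll make one tiny trim, settle, and hand in.

```bash
python3 -m inch '{"travel":[[0,-0.0003,0],[0,-0.0003,0],[0,-0.0003,0],[0,-0.0003,0],[0,-0.0003,0],[0,-0.0003,0]],"spin":[0.008,0.008,0.008,0.008,0.008,0.008]}'
python3 - <<'E'
from h import *
s=robot.read_state();print(s['wrist_torque'],s['force'],s['tool_pos'])
from plant import close_job
print(close_job())
E
```

```text
t: 10.85
tool_pos: [0.5883, 0.2386, 0.1173]
orientation: [0.737, 3.053, -0.001]
force: [-1.0, -5.1, 5.7]
opening: 0.0135
gripper_force: 40.1
[-0.7383443   0.32398069  0.33380747] [-0.98483185 -5.06063679  5.70214977] [0.58831338 0.23857486 0.11728661]
the job is handed in; nothing more can be done
None
```

The job is handed in at 10.9 s: the grey cap is seated on the collar, turned clockwise to the green vent marks (within about 1° in the last picture) and never on to red, and still gripped there at 40 N; no verdict came back.

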